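Load the canister crusher from behind the tank and the tins

ROBOT

A 6-joint arm with a two-finger parallel gripper is mounted at the origin on the work surface. World frame = base frame: x ahead of the robot, y to its left, z up, the work surface at z = 0. Lengths are in m, angles in rad, forces in N, time in s.
With the tool pointing down it reaches from about 0.35 to 0.8 m from the base axis. Payload 7.3 kg.
Tool frame: the origin (TCP) lies between the finger pads; the fingertips stand 25 mm ahead of it and the grasp point (between the pads) lies 6 mm ahead of it (r.tip_extent is the distance from the TCP to the fingertips, in m); z points along the fingers, y is the line along which they close (so a half turn about z gives the same grasp; the last joint's range is limited). The gripper opens to 85 mm and grips with 20 to 120 N. Pads are 22 mm wide; open, the fingers measure 114 mm over their backs; the gripper's body (76 mm by 85 mm) begins 54 mm behind the grasp point. The pads swing forward as they close: fully open they stand 13 mm farther back than shut.
Start: joints at [0.96, 0.342, 1.524, -0, 1.275, -0.146], TCP at [0.235, 0.469, 0.256] pointing down, gripper open.
Joint ranges: [-2.53, 2.53], [-0.77, 2.02], [0.04, 2.7], [-1, 4.14], [0.28, 2.66], [-3.11, 3.11]. Speed limits (rad/s): [2.57, 2.57, 3.14, 3.14, 3.14, 3.14].

INTERFACE

Orientations are given as a unit quaternion [x, y, z, w].
In Python, from workcell import r, command_gripper, optics gives the robot as it stands. The module is installed in compiled form; this text tells all that it offers. Calls block until the motion is done:
- r.reach(position, orientation): joint-space move of the TCP to a pose.
- r.move_straight(position, orientation=None, speed=0.15, max_force=None): straight line of the TCP; orientation=None keeps the orientation; speed is the mean speed in m/s. With max_force (N) it stops when the force on the tool has changed by that much, and returns True; else False.
- r.movej(angles): joint-space move.
- command_gripper(opening, force=None): finger opening in m; force is the grip in N (None keeps the last); returns when the fingers have stopped.
- r.hold(seconds).
- r.solve_ik(position, orientation): joint angles nearest the present ones, or None.
- r.read_state(): the state.
- optics.get_image(name): name is "side" or "top" or "wrist"; returns (picture, depth): 480x640x3 uint8, red, green, blue; 480x640 float32, m along the optical axis (not along the pixel's ray), 0 where there is no reading.
- optics.camera_model(name): a dict with "K" (3x3 intrinsics, pixels), "R" (3x3) and "t" (3): a world point X has camera coordinates R X + t; the wrist camera has in their place "tool_from_camera" (4x4, takes a point from camera to tool coordinates, whose origin is the TCP and whose axes are the flange's). Camera axes: x right, y down, z forward; pixel columns grow to the right and rows downward; lengths in m; the calibration is good to about 2 mm. A picture is of the moment at which its call begins: read the wrist's pose just before it. camera_model takes no time and is no camera call.
A pose or a line that the arm cannot do raises r.PlanningError and nothing moves.
- r.finish_job(): hands the job in; it is judged then, once.
The state is a dict: "time_s": time; "joint_positions": joint angles; "dq": joint speeds; "tau": joint torques, N m; "eef_pos": TCP position; "eef_rot": TCP orientation; "contact_force": force on the tool from outside, world axes, zero at the start; "torque": the same for the moment, N m; "grip_width": finger opening in m; "grip_force": force on a finger pad.
Only numpy, scipy, OpenCV 4.12 (cv2) and the standard library are available. Lean on these libraries where they do the work, as an engineer would, in place of code of your own. Each camera call takes 0.05 s, during which the arm holds its last target. There are 200 camera calls.

TASK

The changing tank and the stack of two blue tins stand in the way of the small film canister at the back of the white shelf bay: first clear all three, upright, onto the black rubber mat, then take the small canister out and stand it upright in the cup of the canister crusher. Only after that put the tank and the tins back in the bay where each stood at the start, the narrow tin stacked centrally on the wide one again. Leave the chrome lens cap and the white reel where they are.

Things in the scene. Friction and masses are not known exactly. Their poses are not given: they have to be found in the camera images.
- tank_center (a point): Changing (film developing) tank: upright black plastic cylinder 76 mm diameter, 78 mm high, with a grey ribbed twist cap 48 mm diameter, 34 mm high on top (fixed to it; it can be carried by the cap); 112 mm high in all, about 0.28 kg. The point is on its axis half-way up, 56 mm above its underside; z up. It stands in the front row of the bay, left or right.
- wide_tin_center (a point): Wide blue tin, upright cylinder 62 mm diameter, 50 mm high, flat top, about 0.16 kg: the lower of the stack in the front row of the bay, beside the tank. The point is on its axis half-way up, 25 mm above its underside; z up.
- narrow_tin_center (a point): Narrow blue tin, upright cylinder 54 mm diameter, 38 mm high, about 0.11 kg, standing on the wide tin at the start (its underside on the wide tin's flat top). The point is on its axis half-way up, 19 mm above its underside; z up.
- canister_center (a point): Small empty film canister, blue with a grey cap, upright cylinder 31 mm diameter (cap 33 mm, top 8 mm), 50 mm high, about 20 g, in the middle of the bay's back row, behind the gap between tank and stack. The point is on its axis half-way up, 25 mm above its underside; z up.
- crusher_cup (a point): Canister crusher: grey plastic lever machine, fixed. The point is the centre of the inner floor of its round open cup, 20 mm above the table; the cup is 52 mm wide inside, its rim 14 mm above this floor, wall 4 mm. Own x axis points from the cup to the machine's pressing column, whose face begins 92 mm from the cup's centre and which is 140 mm high, with a raised lever above and behind it; z up. It stands to the left or right of the bay.
- mat: Black rubber mat, fixed, 340 mm along its own x, 140 mm along its own y, 4 mm thick: the side area for clearing things. Origin at the centre of its underside, z up. A thing is on it when it stands with its centre over the mat. It lies on the other side of the bay from the crusher.
- bay: White plastic shelf bay, fixed: a floor 10 mm thick, 180 mm along its own x (front, towards the robot, to back), 300 mm along its own y, open at the front, side rims 22 mm high and back lip 35 mm high above the table. Origin at the centre of its underside, z up. Tank and stack stand about 30 mm in front of its centre line, about 50 mm left and right of the middle; canister, lens cap and reel about 30 mm behind it.
- lens_cap: Chrome lens cap, a disc 54 mm diameter, 10 mm thick, lying in the back row at one end of the bay, about 100 mm from its middle; loose, to be left alone. Origin at the centre of its underside.
- reel: White plastic film reel, two 50 mm discs on a hub, 40 mm high, standing in the back row at the other end of the bay, about 100 mm from its middle; loose, to be left alone. Origin at the centre of its underside.

How it is judged:
By the outcome, as a careful person would: the job done as asked, in the order asked, and still so for the second after the job is handed in, with the robot touching nothing.
It also fails if it takes over 134 s, if anything falls off the work surface, if the arm or the gripper's body presses on something with over 40 N, if the wrist force passes 120 N, or if a joint passes its speed limit or range.

## Working session

There is one attempt and no reset: what is moved stays moved. The work goes in short steps, each a Python script; the robot and the scene stay as the last script left them, time stands still between calls to the robot, and variables do not carry over. Pictures are saved under pics/ and viewed, at most 14 in all, crops included, and the job is handed in when it is done.

```bash
mkdir -p pics; python3 - <<'E'
from workcell import r, command_gripper, optics
import cv2, numpy as np
for n in("top","side"):
    p,d=optics.get_image(n); cv2.imwrite(f"pics/{n}0.png",p[:,:,::-1]); np.savez(f"{n}0.npz",p=p,d=d)
    m=optics.camera_model(n); print(n,m, -np.array(m["R"]).T@m["t"])
print(optics.camera_model("wrist")); print(r.read_state()); print(r.tip_extent)
E
```

```text
top {'K': array([[534.40233342,   0.        , 309.73089222],
       [  0.        , 534.40233342, 237.73352232],
       [  0.        ,   0.        ,   1.        ]]), 'R': array([[ 1.26665897e-02, -9.99919630e-01, -5.40274752e-04],
       [-9.90746058e-01, -1.24773565e-02, -1.35153854e-01],
       [ 1.35136251e-01,  2.24721351e-03, -9.90824477e-01]]), 't': array([0.00685016, 0.58586183, 0.887799  ])} [0.4603797  0.01216454 0.95883816]
side {'K': array([[551.39204642,   0.        , 310.19518629],
       [  0.        , 551.39204642, 226.96932759],
       [  0.        ,   0.        ,   1.        ]]), 'R': array([[ 0.99821331, -0.05910882,  0.00873719],
       [-0.03759402, -0.73495857, -0.67706911],
       [ 0.04644223,  0.67553093, -0.73586757]]), 't': array([-0.57232668,  0.07314104,  0.92557553])} [ 0.53106798 -0.60532882  0.73562308]
{'K': array([[354.74285631,   0.        , 316.681915  ],
       [  0.        , 354.74285631, 242.65404419],
       [  0.        ,   0.        ,   1.        ]]), 'tool_from_camera': array([[ 5.54772984e-04, -9.50753028e-01, -3.09948982e-01,
         7.8536
[... 296 characters left out ...]
ions': array([ 9.60004193e-01,  3.42662853e-01,  1.52490435e+00, -1.04698598e-05,
        1.27540797e+00, -1.46019926e-01]), 'dq': array([ 1.47535782e-03, -2.44736594e-03, -2.29235761e-03,  5.71276202e-04,
       -4.18877315e-04,  9.59921925e-05]), 'tau': array([ 1.75105117e-03, -4.34445798e+01, -2.46491110e+01, -3.69303625e-04,
        4.60597192e-03,  1.39575536e-05]), 'eef_pos': array([0.23512288, 0.46905073, 0.25569633]), 'eef_rot': array([ 2.30298600e-01,  9.73119765e-01, -6.44206895e-04, -2.50726180e-04]), 'contact_force': array([-0.13048382,  0.45862728,  0.58916166]), 'torque': array([-0.00796854,  0.00785874, -0.00640762]), 'grip_force': 0.0, 'grip_width': 0.08541722683135469}
0.025
```

View pics/top0.png

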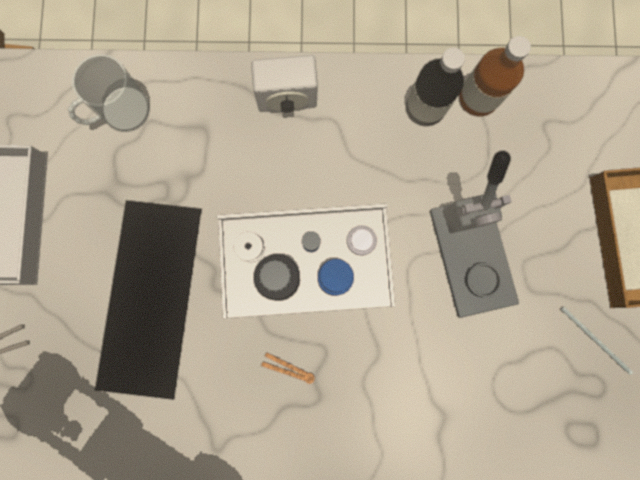

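View pics/side0.png

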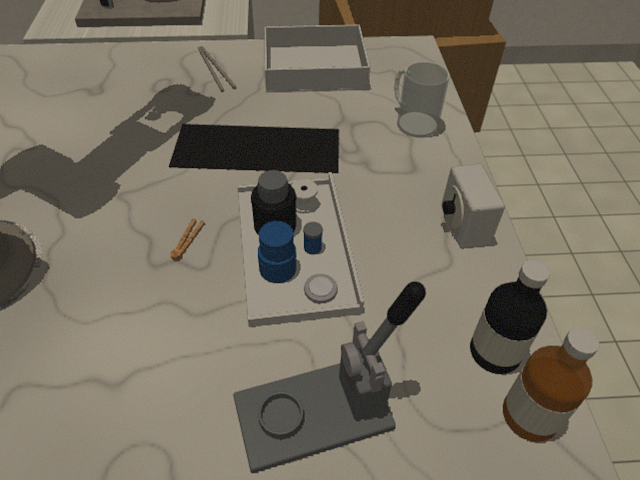

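The top view shows the mat on the left, around (150,300). In the bay are the tank (276,276), the blue stack (336,277), the canister (311,241), the reel (248,246) and the lens cap (361,240). The crusher cup is at (482,280), with its column at (478,210). The side view shows the same layout, with the narrow tin on the wide one at (277,250).

```bash
cat > h.py <<'E'
from workcell import r, command_gripper, optics
import cv2, numpy as np
def cast(n,uv,z):
    m=optics.camera_model(n); R=np.array(m["R"]);t=np.array(m["t"]);c=-R.T@t
    uv=np.atleast_2d(np.array(uv,float)); d=np.c_[uv,np.ones(len(uv))]@np.linalg.inv(m["K"]).T@R
    return c+d*((z-c[2])/d[:,2])[:,None]
def cloud(n,d):
    m=optics.camera_model(n); v,u=np.mgrid[:480,:640]
    p=np.c_[u.ravel(),v.ravel(),np.ones(u.size)]@np.linalg.inv(m["K"]).T*d.reshape(-1,1)
    return ((p-np.array(m["t"]))@np.array(m["R"])).reshape(480,640,3)
def disc(n,d,uv,z,rad,tol=.008):
    """centre of flat top at height z near pixel uv: depth-band mask -> contour -> rays on plane -> circle"""
    W=cloud(n,d); g=cast(n,uv,z)[0]
    m=((abs(W[...,2]-z)<tol)&(np.hypot(W[...,0]-g[0],W[...,1]-g[1])<rad)&(d>0)).astype(np.uint8)
    cs,_=cv2.findContours(m,cv2.RETR_EXTERNAL,cv2.CHAIN_APPROX_NONE); c=max(cs,key=cv2.contourArea)
    P=cast(n,c[:,0],z)[:,:2].astype(np.float32)
    (x,y),R=cv2.minEnclosingCircle((P*1000).reshape(-1,1,2)); M=cv2.moments(c)
    cen=cast(n,[M['m10']/M['m00'],M['m01']/M['m00']],z)[0]
    return np.round([*cen[:2],x/1000,y/1000,R/1000,np.median(W[...,2][m>0])],4)
E
python3 - <<'E'
from h import *
f=np.load("top0.npz");p,d=f["p"],f["d"]
for k,uv,z,rad in(("tank",(275,276),.122,.04),("narrow",(336,276),.098,.045),("can",(311,241),.06,.03),("cap",(361,240),.02,.04),("reel",(248,246),.05,.04),("cup",(482,280),.034,.045)):
    print(k,disc("top",d,uv,z,rad))
s=np.load("side0.npz");
for k,uv,z,rad in(("tank",(272,180),.122,.04),("narrow",(276,232),.098,.045),("can",(313,228),.06,.03),("cup",(282,413),.034,.045)):
    print("side",k,disc("side",s["d"],uv,z,rad))
hsv=cv2.cvtColor(p,cv2.COLOR_RGB2HSV)
m=(p.max(2)<45).astype(np.uint8); m[:, 215:]=0
m=cv2.morphologyEx(m,cv2.MORPH_OPEN,np.ones((5,5)))
c=max(cv2.findContours(m,0,1)[0],key=cv2.contourArea); R=cv2.minAreaRect((cast("top",c[:,0],.004)[:,:2]*1000).astype(np.float32)); print("mat",R,cv2.boxPoints(R))
# blue: in the top view and side extents of the stack
for n,q,roi in(("top",p,(310,365,250,305)),("side",s["p"],(250,302,215,290))):
    h=cv2.cvtColor(q,cv2.COLOR_RGB2HSV); b=((h[...,0]>100)&(h[...,0]<125)&(h[...,1]>110)).astype(np.uint8)
    z=np.zeros_like(b); z[roi[2]:roi[3],roi[0]:roi[1]]=b[roi[2]:roi[3],roi[0]:roi[1]]
    if n=="side":
        for v in range(220,290,4):
            u=np.where(z[v])[0]; print(v,u.min() if len(u) else None,u.max() if len(u) else None)
W=cloud("top",d)
for uv in((220,217),(385,207),(393,306),(226,317)): print("bay corner",cast("top",uv,.02)[0])
for uv in((432,209),(458,316),(518,303)): print("crusher base corner",cast("top",uv,.0)[0])
E
```

```text
tank [0.515  0.0684 0.5149 0.0683 0.0248 0.1219]
narrow [ 0.518  -0.0287  0.5183 -0.0286  0.0269  0.0978]
can [0.5788 0.0125 0.579  0.0128 0.0164 0.0597]
cap [ 0.586  -0.0768  0.5857 -0.0764  0.0287  0.0202]
reel [0.5694 0.1205 0.5694 0.1204 0.025  0.05  ]
cup [ 0.5175 -0.2872  0.5175 -0.287   0.0306  0.0328]
side tank [0.5144 0.0628 0.5149 0.0632 0.0285 0.1235]
side narrow [ 0.5172 -0.0337  0.5182 -0.0335  0.0312  0.0996]
side can [0.5778 0.0088 0.5774 0.0082 0.0205 0.0615]
side cup [ 0.5168 -0.2922  0.5162 -0.2917  0.0317  0.0344]Traceback (most recent call last):
  File "<stdin>", line 11, in <module>
ValueError: max() iterable argument is empty
```

```bash
python3 - <<'E'
from h import *
f=np.load("top0.npz");p,d=f["p"],f["d"]; s=np.load("side0.npz")
for k,uv,z,rad in(("tank",(272,180),.1225,.04),("narrow",(276,232),.0985,.045),("can",(313,228),.0605,.03),("cup",(282,413),.0345,.045)):
    print("side",k,disc("side",s["d"],uv,z,rad,.0035))
print(p[300,150],p[300,80])
m=((p.max(2)<80)).astype(np.uint8); m[:,215:]=0; m[:195]=0
m=cv2.morphologyEx(m,cv2.MORPH_OPEN,np.ones((5,5)))
n,l,st,_=cv2.connectedComponentsWithStats(m); m=(l==l[300,150]).astype(np.uint8); print(st[l[300,150]])
c=max(cv2.findContours(m,0,1)[0],key=cv2.contourArea); R=cv2.minAreaRect((cast("top",c[:,0],.004)[:,:2]*1000).astype(np.float32)); print("mat",R,cv2.boxPoints(R))
for uv in((220,217),(385,207),(393,306),(226,317)): print("bay corner",cast("top",uv,.02)[0])
for uv in((432,209),(458,316),(518,303)): print("crusher base corner",cast("top",uv,.0)[0])
for q in([0,1,0,0],[1,0,0,0]):
  for P in((.515,.066,.25),(.518,-.29,.25),(.5,.3,.25),(.4,.3,.25)): 
    a=r.solve_ik(P,q); print(q,P,None if a is None else np.round(a,2))
E
```

```text
side tank [0.5142 0.0653 0.5142 0.0649 0.0267 0.1237]
side narrow [ 0.5172 -0.032   0.5175 -0.0314  0.0285  0.0997]
side can [0.5779 0.0102 0.5775 0.0101 0.0182 0.0617]
side cup [ 0.5167 -0.2915  0.5171 -0.2909  0.0308  0.0349]
[45 42 39] [190 181 161]
[   96   202   104   196 14603]
mat ((480.1484680175781, 298.451171875), (137.1346435546875, 337.2958679199219), 84.17766571044922) [[305.4148  247.34592]
 [640.97064 213.12924]
 [654.88214 349.55643]
 [319.3263  383.7731 ]]
bay corner [0.62371153 0.17471396 0.02      ]
bay corner [ 0.64554282 -0.11949555  0.02      ]
bay corner [ 0.4702027  -0.13231659  0.02      ]
bay corner [0.44755912 0.15804977 0.02      ]
crusher base corner [ 0.64685262 -0.20799084  0.        ]
crusher base corner [ 0.45426087 -0.25061002  0.        ]
crusher base corner [ 0.47853078 -0.35800198  0.        ]
[0, 1, 0, 0] (0.515, 0.066, 0.25) [-0.02  0.34  1.55 -0.    1.25 -1.59]
[0, 1, 0, 0] (0.518, -0.29, 0.25) [-0.64  0.47  1.34 -0.    1.33 -2.21]
[0, 1, 0, 0] (0.5, 0.3, 0.25) [ 0.41  0.45  1.37 -0.    1.32 -1.16]
[0, 1, 0, 0] (0.4, 0.3, 0.25) [ 0.49  0.3   1.6  -0.    1.24 -1.08]
[1, 0, 0, 0] (0.515, 0.066, 0.25) [-0.02  0.34  1.55 -0.    1.25  1.55]
[1, 0, 0, 0] (0.518, -0.29, 0.25) [-0.64  0.47  1.34 -0.    1.33  0.93]
[1, 0, 0, 0] (0.5, 0.3, 0.25) [ 0.41  0.45  1.37 -0.    1.32  1.98]
[1, 0, 0, 0] (0.4, 0.3, 0.25) [ 0.49  0.3   1.6  -0.    1.24  2.06]
```

```bash
cat >> h.py <<'E'
Q=[0,1,0,0]; H=.24
TANK=(.5146,.0667); STK=(.5177,-.0302); CAN=(.5784,.0114); CUP=(.517,-.289)
M_T=(.589,.287); M_W=(.480,.298); M_N=(.380,.308)
def pick(xy,z,pre,force,lift=H):
    command_gripper(pre); r.reach([*xy,lift],Q)
    r.move_straight([*xy,z],speed=.2,max_force=15)
    command_gripper(0.,force); w=r.read_state()["grip_width"]
    r.move_straight([*xy,lift],speed=.2)
    s=r.read_state(); print("picked",w,s["grip_width"],s["grip_force"],s["time_s"])
def place(xy,z,op,lift=H):
    r.reach([*xy,lift],Q); r.move_straight([*xy,z+.02],speed=.25)
    hit=r.move_straight([*xy,z],speed=.06,max_force=6)
    print("placed",hit,r.read_state()["eef_pos"]); command_gripper(op)
    r.move_straight([*xy,lift],speed=.2); print(r.read_state()["time_s"])
def snap(n,f):
    p,d=optics.get_image(n); cv2.imwrite(f"pics/{f}.png",p[:,:,::-1]); np.savez(f+".npz",p=p,d=d); return p,d
E
python3 - <<'E'
from h import *
pick(TANK,.114,.065,50)
place(M_T,.1085,.065)
E
```

```text
picked 0.04724297105529425 0.04661061077438009 51.65956914424896 4.0917
placed True [0.5894622  0.28777052 0.10956467]
7.1167
```

```bash
python3 - <<'E'
from h import *
pick(STK,.092,.08,40)
place(M_N,.0355,.08)
p,d=snap("top","top1")
print(disc("top",d,(335,277),.060,.05)); 
g=lambda X: X
import numpy as np
m=optics.camera_model("top")
def px(X): 
    c=np.array(m["K"])@(np.array(m["R"])@np.array(X)+m["t"]); return c[:2]/c[2]
print(disc("top",d,px([*M_T,.126]),.126,.04), disc("top",d,px([*M_N,.042]),.042,.045))
snap("side","side1")
E
```

```text
picked 0.05294366599279731 0.05354622487307073 42.00367033481598 10.7917
placed True [0.38037332 0.30819496 0.03666621]
14.9583
[ 0.518  -0.0296  0.518  -0.0296  0.0308  0.0598]Traceback (most recent call last):
  File "<stdin>", line 11, in <module>
  File "h.py", line 18, in disc
    cen=cast(n,[M['m10']/M['m00'],M['m01']/M['m00']],z)[0]
                ~~~~~~~~^~~~~~~~~
ZeroDivisionError: float division by zero
```

```bash
python3 - <<'E'
from h import *
pick(STK,.041,.084,40)
place(M_W,.0355,.084)
r.reach([*CAN,H],Q)
snap("side","side1"); p,d=snap("top","top1b")
try: print(disc("top",d,(311,241),.06,.03))
except Exception as e: print(e)
print(disc("side",np.load("side1.npz")["d"],(313,228),.0605,.03,.0035))
E
```

```text
picked 0.06124146003978857 0.060827041984731385 43.81034731864929 19.2083
placed True [0.48027628 0.29813115 0.03589769]
23.2583
[0.5725 0.0122 0.5766 0.012  0.0159 0.0598]
[0.5778 0.0101 0.578  0.0099 0.0186 0.0616]
```

View pics/side1.png

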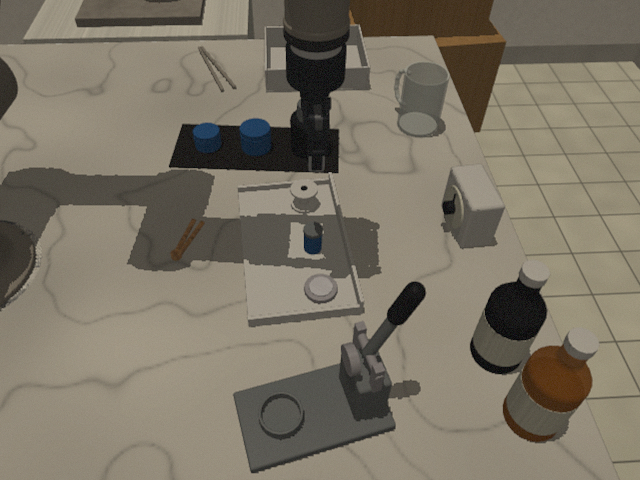

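The side view shows both tins upright on the mat at (207,138) and (255,137), with the tank hidden behind the gripper. The canister at (313,238), the reel and the lens cap have not moved.

```bash
python3 - <<'E'
from h import *
pick(CAN,.053,.055,25)
r.reach([.50,-.12,H],Q)
r.reach([*CUP,H],Q); r.move_straight([*CUP,.12],speed=.2)
snap("side","side2"); snap("top","top2")
E
python3 -c "
import cv2,numpy as np
a=cv2.imread('pics/side2.png')[260:480,180:460];b=cv2.imread('pics/top2.png')[60:400,60:560]
cv2.imwrite('pics/c2.png',cv2.resize(a,None,fx=2.5,fy=2.5)); cv2.imwrite('pics/c3.png',b)"
```

```text
picked 0.03182652903860963 0.03228597755882068 24.7874915599823 27.6667
```

View pics/c2.png

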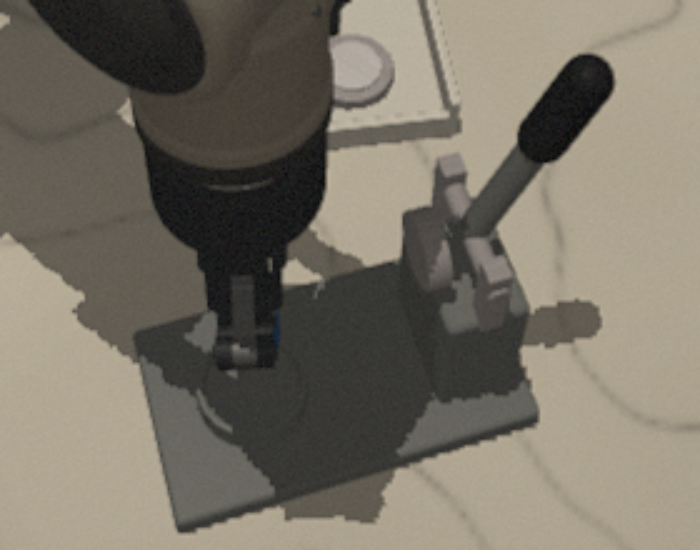

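View pics/c3.png

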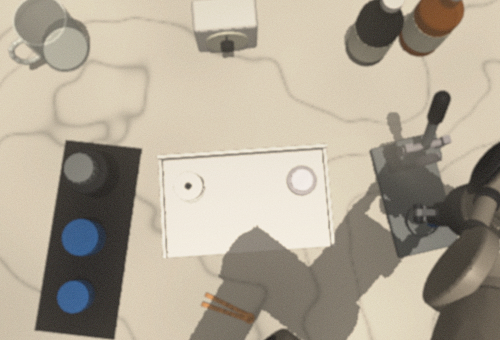

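The top crop shows the tank and both tins upright on the mat, and the bay holds only the reel and lens cap. In the side crop the canister is gripped above the cup, with its blue edge visible at (277,330).

```bash
python3 - <<'E'
from h import *
r.move_straight([*CUP,.080],speed=.15)
hit=r.move_straight([*CUP,.0615],speed=.04,max_force=5); print(hit,r.read_state()["eef_pos"])
command_gripper(.055); r.move_straight([*CUP,.2],speed=.12)
r.reach([.45,-.1,H],Q)
p,d=snap("side","side3"); cv2.imwrite("pics/c4.png",cv2.resize(p[:,:,::-1][260:480,180:460],None,fx=2.5,fy=2.5)); print(r.read_state()["time_s"])
t,dt=snap("top","top3"); print(disc("top",dt,(482,274),.07,.035)); 
try: print(disc("side",d,(284,375),.0705,.035,.004))
except Exception as e: print(e)
E
```

```text
True [ 0.51733825 -0.28988309  0.06383208]
33.2583
[ 0.5202 -0.2876  0.5178 -0.2863  0.017   0.0698]
[ 0.5176 -0.2825  0.5171 -0.2865  0.0158  0.0715]
```

View pics/c4.png

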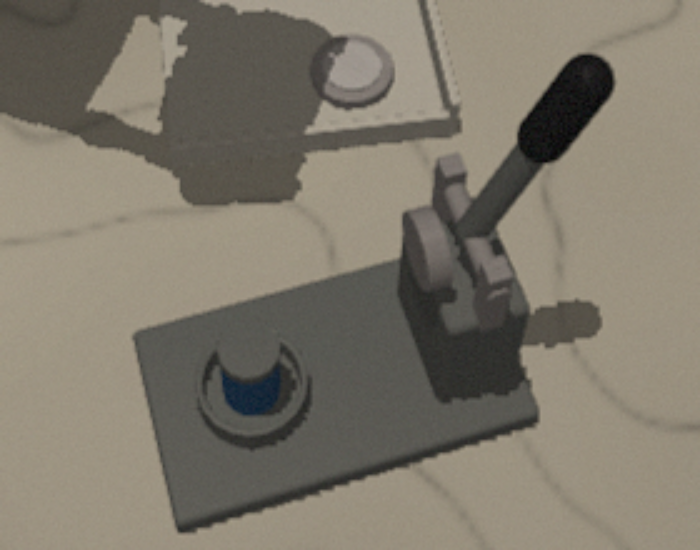

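The canister stands upright inside the cup, with its cap at (248,355) in the crop and its top at the expected 0.070 m. Next I return the wide tin, the narrow tin and then the tank.

```bash
python3 - <<'E'
from h import *
pick(M_W,.0355,.084,40)
place(STK,.0405,.084)
pick(M_N,.0362,.08,40)
place(STK,.0915,.08)
r.reach([.42,.2,H],Q)
p,d=snap("top","top4"); print(disc("top",d,(336,276),.098,.045))
p,d=snap("side","side4"); print(disc("side",d,(276,232),.0985,.045,.0035)); cv2.imwrite("pics/c5.png",cv2.resize(p[:,:,::-1][150:350,200:400],None,fx=3,fy=3))
E
```

```text
picked 0.06134019727653961 0.06127099416172483 43.81084620952606 37.875
placed True [ 0.51847553 -0.03044015  0.04219317]
41.85
picked 0.052710284942560526 0.052938402813504634 41.99066877365112 46.125
placed True [ 0.51829757 -0.0302648   0.0926724 ]
49.8
[ 0.5181 -0.0282  0.518  -0.0282  0.0269  0.0978]
[ 0.5172 -0.0317  0.5163 -0.0314  0.0289  0.0995]
```

View pics/c5.png

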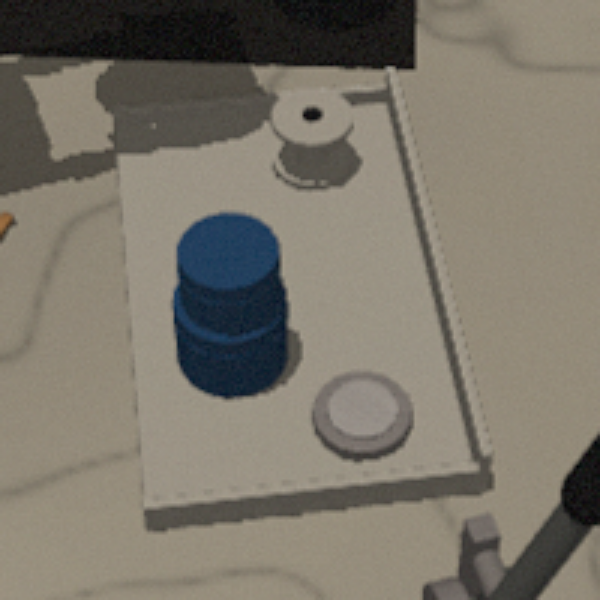

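The stack is back at its starting point to within about 0.5 mm, with the narrow tin (228,250) centred on the wide one (231,330). Only the tank is left.

```bash
python3 - <<'E'
from h import *
pick(M_T,.109,.065,50)
place(TANK,.1135,.06)
r.reach([.35,.3,.3],Q)
p,d=snap("top","top5")
for k,uv,z,rad in(("tank",(275,276),.122,.04),("narrow",(336,276),.098,.045),("cap",(361,240),.02,.04),("reel",(248,246),.05,.04),("can",(482,274),.07,.035)):
    print(k,disc("top",d,uv,z,rad))
p,d=snap("side","side5"); print(disc("side",d,(272,180),.1225,.04,.0035),r.read_state()["time_s"])
E
```

```text
picked 0.0464330499256209 0.046761640932902866 51.75051927566528 53.8833
placed True [0.51577246 0.06687795 0.11666766]
56.775
tank [0.5147 0.0678 0.5146 0.0675 0.0249 0.1217]
narrow [ 0.5181 -0.0281  0.5182 -0.028   0.0268  0.0978]
cap [ 0.5858 -0.0767  0.5833 -0.0776  0.0298  0.0201]
reel [0.5695 0.1205 0.5694 0.1204 0.025  0.0499]
can [ 0.5172 -0.2861  0.517  -0.2861  0.0173  0.0694]
[0.5138 0.0646 0.5149 0.0643 0.0269 0.1236] 58.0
```

View pics/side5.png

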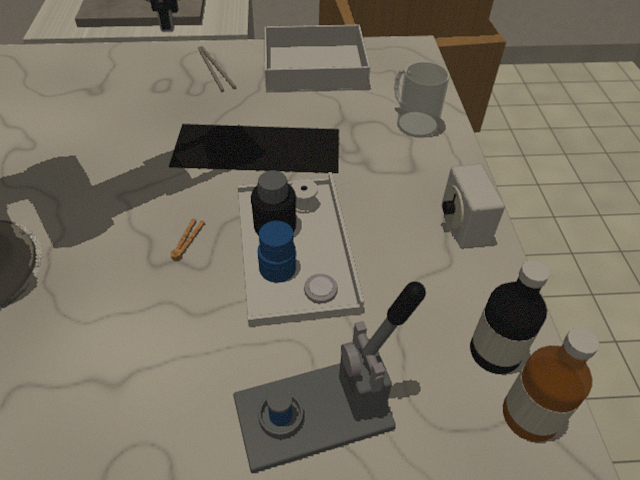

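The tank (272,200) and the stack (277,250) are back within 1 mm of where they stood. The canister is in the cup at (281,410), and the reel and lens cap have not moved.

```bash
python3 -c "
from workcell import r
print(r.finish_job())"
```

```text
the job is handed in; nothing more can be done
None
```

The job is done and handed in at about 58 s: the canister stands upright in the crusher cup, the tank and restacked tins are back within about 1 mm of where they started, and the lens cap and reel were left alone.

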